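Unhook the valve-housing cover and hold it over its threaded holes

ROBOT

A 7-joint arm with a two-finger parallel gripper is mounted at the origin on the work surface. World frame = base frame: x ahead of the robot, y to its left, z up, the work surface at z = 0. Lengths are in m, angles in rad, forces in N, time in s.
With the tool pointing down it reaches from about 0.425 to 0.825 m from the base axis. Payload 3.6 kg.
Tool frame: the origin (TCP) lies at the very end of the fingers, on their centre line; the grasp point (between the pads) lies 19 mm behind it; z points along the fingers, y is the line along which they close (so a half turn about z gives the same grasp; the last joint's range is limited). The gripper opens to 85 mm and grips with 20 to 120 N. Pads are 22 mm wide; open, the fingers measure 114 mm over their backs; the gripper's body (76 mm by 85 mm) begins 54 mm behind the grasp point. The pads swing forward as they close: fully open they stand 13 mm farther back than shut.
Start: joints at [-1.258, 0.615, -0.013, 1.423, 0.008, 1.103, -0.04], TCP at [0.216, 0.613, 0.231] pointing down, gripper open.
Joint ranges: [-3.12, 3.12], [-0.3, 2.06], [-1.34, 1.32], [0.26, 2.42], [-1.36, 4.5], [0.01, 1.98], [-2.84, 2.84]. Speed limits (rad/s): [2.79, 2.79, 3.14, 3.14, 3.14, 3.14, 3.14].

INTERFACE

Orientations are given as a 3x3 rotation matrix whose columns are the frame's x, y, z axes.
In Python, from workcell import ctrl, imaging, workorder gives the robot as it stands. The module is installed in compiled form; this text tells all that it offers.
- The arm moves only by the tool servo_tool, never from a script. Its argument "rows" is a list that holds one entry, the list of rows, each a list of 6 numbers: the shift along the tool's x, y, z in cm, then the turn, a rotation vector about the tool's x, y, z in degrees. A call has 1 to 20 rows; each row shifts and turns the commanded pose from where the row before left it, along the tool's axes as they then stand; what a row does not reach is not made up. A row lasts 1/12 s, in which the tool goes at most 41.7 mm and 7.16 degrees, less where a joint would pass 70% of its speed; a pose out of reach is approached as far as the arm can. A call with a gripper value outside its range is refused whole. "fingers" is the gripper's target within -1 to 1 (fully open at 1, half-way at 0, shut at -1), set as the call begins (left out, the last holds). The fingers move at their own pace and stop on an object; the grip force is fixed at half the most. Time passes only in rows, so rows that do not move let the fingers close. It gives the time, the measured TCP pose, the force, the opening and the grip force at its end, in the units of the state.
- ctrl.state(): the state, without advancing time (a new reading comes with each control period).
- imaging.get_image(name): name is "scene" or "top"; returns a dict with "frame" (480x640x3 uint8, red, green, blue), "camera_matrix" (3x3 intrinsics, pixels), "R" (3x3) and "t" (3): a world point X has camera coordinates R X + t. Camera axes: x right, y down, z forward; pixel columns grow to the right and rows downward; lengths in m; the calibration is good to about 2 mm. A picture is of the moment at which its call begins. There is no depth.
- workorder.close_job(): hands the job in; it is judged then, once.
Trained networks look in the newest picture that a camera, given by its name, has taken for a name from the list of things; names that differ only in an ending like _2 or _b are one class to them, and where a whole thing is asked for, a point or a joint stands for the part that bears it (a point fixed in the world has none). Each returns a list of dicts, best first, with "score" (0 to 1); they miss things now and then, are a little off and sometimes report something else, mostly with a low value. They report only what shows in the picture. A call takes as long as a camera call. They do not tell look-alikes from the thing itself.
- imaging.search_frame(camera, name): "extent" ([left, top, right, bottom] in pixels, round what is visible of it).
- imaging.cut_out(camera, name): "mask" (480x640 bool, what is visible of it) and "extent" ([left, top, right, bottom] in pixels, round what is visible of it).
- imaging.mark_of(camera, name): "position" ([column, row] in pixels: a listed point, or the origin of a listed thing).
The state is a dict: "t": time; "joint_pos": joint angles; "qvel": joint speeds; "effort": joint torques, N m; "tcp_pos": TCP position; "tcp_rot": TCP orientation; "wrist_force": force on the tool from outside, world axes, zero at the start; "torque": the same for the moment, N m; "gripper_width": opening from 0.0 (shut) to 1.0 (fully open); "grip_force": force on a finger pad.
Only numpy, scipy, OpenCV 4.12 (cv2) and the standard library are available. Lean on these libraries where they do the work, as an engineer would, in place of code of your own. Each camera call takes 0.05 s, during which the arm holds its last target. There are 200 camera calls.

TASK

Take the aluminium cover plate by its handle, lift it up and off the two-pronged hanger, and carry it to the open valve housing. Finish holding it there, still and level, hovering about 15 mm above the housing's rim with its four holes lined up over the four threaded holes (either way round), so that a colleague can start the screws; never let the cover touch the housing, leave the other things on the bench where they are, and do not put it down or let go.

Things in the scene. Friction and masses are not known exactly. Their poses are not given: they have to be found in the camera images.
- hanger: Fixed aluminium-profile stand with two level round prongs, 8 mm thick, at y = -40 and +40 mm, pointing to its -x. Origin on the bench below where the handle hangs; z up. Prong axes 119 mm above the bench, from x = +90 to -30 mm. Post and crossbar stand at x = +90 mm and beyond, up to 126 mm high. On the left or on the right, turned up to 0.4 rad.
- hanger_tips (a point): Point midway between the two upturned prong tips, at their top: x = -30 mm in the hanger's frame, 137 mm above the bench. Tips end 14 mm above the prongs' top. To come off, the cover rises more than 14 mm (but under 45 mm, or its plate meets the prongs from below), then moves at least 105 mm along the hanger's -x.
- cover_handle (a point): Centre of the cover's grip bar: 14 mm square, 134 mm long along y (x across it, z up), 130 mm above the bench while hanging. Its middle is free for the fingers; the prongs carry it about 40 mm either side. Posts 10 mm thick at y = -62 and +62 mm join it to the plate; the gap from plate top to bar is 55 mm. The cover is loose, about 0.35 kg.
- cover_under (a point): Centre of the cover plate's underside, 68 mm below cover_handle; same axes. The plate is bare aluminium, 110 mm (x) by 150 mm (y) by 6 mm, hanging level, with four through holes of 16 mm diameter at x = -40 and +40, y = -58 and +58 mm from here.
- cover_hole_a (a point): One through hole of the cover (16 mm), at its underside: x = +40, y = +58 mm from cover_under.
- cover_hole_b (a point): The diagonally opposite hole of the cover: x = -40, y = -58 mm from cover_under.
- housing: Fixed grey valve housing, an open-topped box 130 mm (x) by 170 mm (y) by 80 mm high. Origin on the bench below its centre; x across, y along its long side, z up. May be on the left or on the right, turned by up to 0.4 rad.
- housing_rim (a point): Centre of the housing's top plane, 80 mm above the bench; same axes as the housing. Around the rectangular opening (47 by 86 mm) the rim has four threaded holes of 8 mm diameter at x = -40 and +40, y = -58 and +58 mm.
- housing_hole_a (a point): One threaded hole, at the rim's top: x = +40, y = +58 mm from housing_rim.
- housing_hole_b (a point): The diagonally opposite threaded hole: x = -40, y = -58 mm from housing_rim.
- spanner: Bystander: open-ended spanner, 150 mm, lying on the bench between hanger and housing.
- gauge: Bystander: round pressure gauge, 60 mm across and 25 mm high, lying on its back behind the spanner.
- paste_jar: Bystander: small closed jar, 48 mm across and 50 mm high, standing behind the gauge.
Things that resemble listed ones, but are neither listed nor needed, are in the scene too. Leave any green look-alike of the part that bears cover_handle alone.

How it is judged:
By the outcome, as a careful person would: the job done as asked, in the order asked, and still so for the second after the job is handed in, while the arm keeps its last pose, push and grip.
It also fails if it takes over 45 s, if anything falls off the work surface, if the arm or the gripper's body presses on something with over 40 N, if the wrist force passes 120 N, or if a joint passes its speed limit or range.

## Working session

There is one attempt and no reset: what is moved stays moved. The work goes in short steps, Python scripts to look and compute and a tool call to move; the robot and the scene stay as the last step left them, time stands still between calls to the robot, and variables do not carry over. Pictures are saved under pics/ and viewed, at most 10 in all, crops included, and the job is handed in when it is done.

Besides the shell and the picture viewer there is one more tool, called in YAML: its name, and indented under it one key for each argument. servo_tool: Moves the arm, as the interface text tells. Its arguments: {"type":"object","properties":{"rows":{"type":"array"},"fingers":{"type":"number"}},"required":["rows"]}

```bash
mkdir -p pics
cat > h.py <<'E'
import numpy as np, cv2
from workcell import ctrl, imaging, workorder
def save(cam,fn,crop=None,scale=1):
    d=imaging.get_image(cam); f=d["frame"][:,:,::-1].copy()
    if crop: f=f[crop[1]:crop[3],crop[0]:crop[2]]
    cv2.imwrite(fn,cv2.resize(f,None,fx=scale,fy=scale,interpolation=cv2.INTER_CUBIC)); return d
def ray(d,px):
    v=np.linalg.inv(d["camera_matrix"])@[px[0],px[1],1]
    return -d["R"].T@d["t"], d["R"].T@v
def atz(d,px,z):
    o,v=ray(d,px); return o+v*(z-o[2])/v[2]
def proj(d,X):
    c=d["camera_matrix"]@(d["R"]@np.array(X)+d["t"]); return c[:2]/c[2]
E
python3 - <<'E'
from h import *
np.set_printoptions(precision=4,suppress=True)
Z=dict(hanger=0,hanger_tips=.137,cover_handle=.13,cover_under=.062,cover_hole_a=.062,housing=0,housing_rim=.08,housing_hole_a=.08,spanner=0,gauge=0,paste_jar=0)
for c in ["scene","top"]:
    d=save(c,f"pics/{c}0.png"); print(c,-d["R"].T@d["t"])
    for n,z in Z.items():
        for r in imaging.mark_of(c,n): print(n,round(r["score"],2),np.round(r["position"],1),atz(d,r["position"],z)[:2])
s=ctrl.state(); print(s["t"],s["tcp_pos"],s["tcp_rot"])
E
```

```text
scene [1.2816 0.1511 1.161 ]
hanger 0.91 [390.9 294.7] [0.5406 0.2688]
cover_handle 0.95 [404.2 182.6] [0.2832 0.2847]
cover_handle 0.75 [400.7 263. ] [0.5365 0.2766]
cover_handle 0.73 [278.  311.8] [0.6906 0.0165]
cover_handle 0.62 [481.8 246.7] [0.471  0.4642]
cover_handle 0.55 [488.2 344. ] [0.7226 0.4557]
cover_handle 0.41 [390.9 292.2] [0.6171 0.2555]
cover_under 0.92 [397.1 281.4] [0.5417 0.2766]
cover_under 0.78 [403.5 196.7] [0.2694 0.2916]
cover_under 0.66 [479.7 356.8] [0.7183 0.4547]
cover_under 0.58 [473.4 259.9] [0.4604 0.461 ]
cover_hole_a 0.87 [474.9 237.4] [0.3897 0.4701]
cover_hole_a 0.79 [372.2 267.1] [0.5063 0.2165]
cover_hole_a 0.78 [425.4 295.7] [0.5749 0.3422]
cover_hole_a 0.73 [471.4 284.9] [0.5341 0.4507]
cover_hole_a 0.65 [484.6 385.6] [0.7832 0.4594]
cover_hole_a 0.61 [475.7 332.4] [0.6598 0.4508]
cover_hole_a 0.58 [418.4 213.2] [0.3235 0.3302]
cover_hole_a 0.56 [385.6 183.8] [0.2269 0.2432]
housing 0.66 [166.1 296.6] [ 0.6012 -0.2793]
housing_rim 0.73 [393.1 293.8] [0.5887 0.2656]
housing_rim 0.72 [160.7 275.6] [ 0.5929 -0.2773]
housing_hole_a 0.85 [151.9 2
[... 1103 characters left out ...]
13.] [0.5736 0.339 ]
cover_hole_a 0.59 [163.  297.1] [0.3495 0.4642]
housing 0.81 [440.5 209.6] [ 0.6068 -0.2754]
housing_rim 0.9 [446.3 209.5] [ 0.5903 -0.2723]
housing_rim 0.26 [464.9 230.4] [ 0.5351 -0.3205]
housing_rim 0.18 [441.7 213.2] [ 0.5801 -0.2599]
housing_hole_a 0.65 [462.8 231.4] [ 0.5324 -0.3149]
housing_hole_a 0.63 [435.1 188.6] [ 0.6463 -0.2434]
housing_hole_a 0.24 [236.5 221.8] [0.5476 0.2788]
spanner 0.94 [348.  267.3] [ 0.4411 -0.0186]
gauge 0.87 [344.9 207. ] [ 0.6094 -0.0087]
paste_jar 0.75 [337.7 176.4] [0.6964 0.0123]
paste_jar 0.71 [238.7 227. ] [0.5479 0.2837]
1.2 [0.216  0.613  0.2313] [[-0.9432  0.3323 -0.0001]
 [ 0.3323  0.9432 -0.    ]
 [ 0.0001 -0.0001 -1.    ]]
```

View pics/scene0.png

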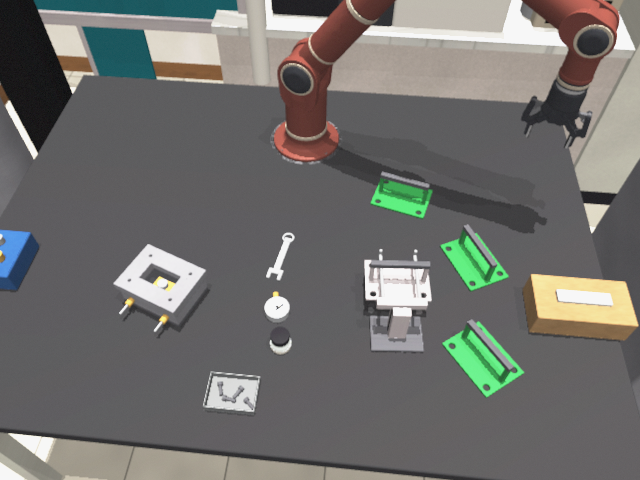

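View pics/top0.png

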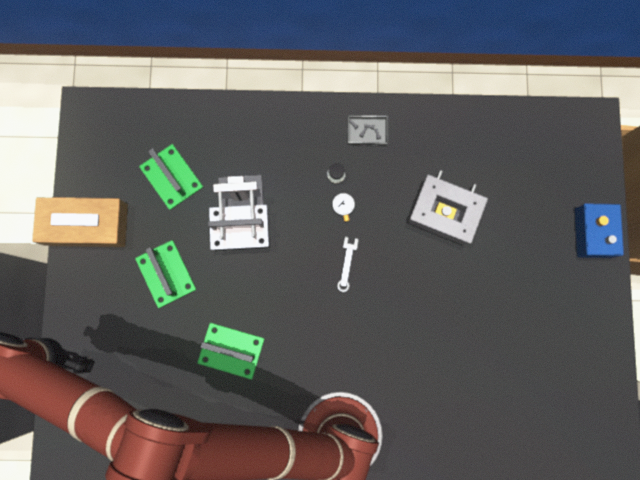

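The silver plate hangs on the prongs at scene (400,264) / top (236,222). Things that could be taken for it are the green look-alikes at scene (404,183), (482,247) and (488,344). The description says bare aluminium on the hanger, so I choose the silver one. The housing is at top (447,210), with the spanner, gauge and jar between the two. Next is a close crop of both parts.

Run:
```python
from h import *
t=imaging.get_image("top")["frame"][:,:,::-1]; s=imaging.get_image("scene")["frame"][:,:,::-1]
r=lambda f,x,y:cv2.resize(f[y:y+75,x:x+100],(400,300),interpolation=cv2.INTER_CUBIC)
cv2.imwrite("pics/c1.png",np.vstack([np.hstack([r(t,190,180),r(t,400,170)]),np.hstack([r(s,350,230),r(s,110,240)])]))
```

```text
(no output)
```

View pics/c1.png

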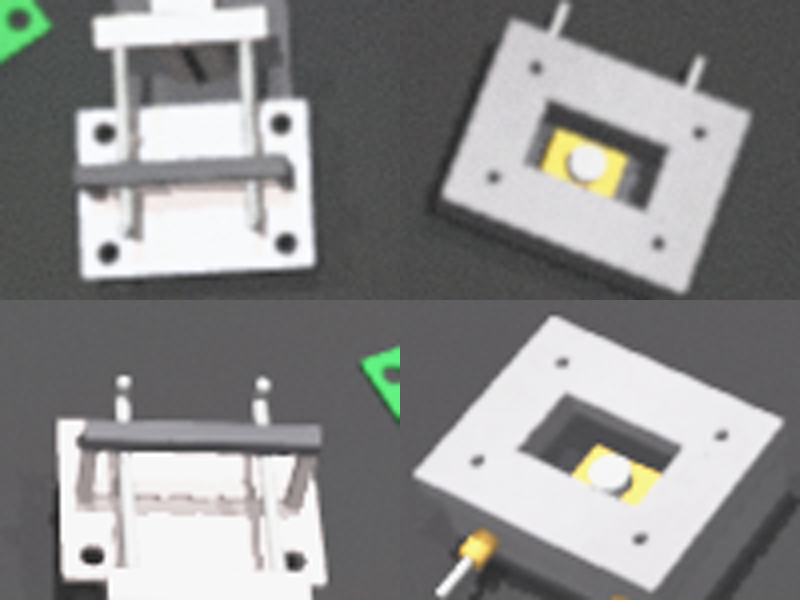

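The crop shows four dark holes in the silver plate, with its handle bar across the prongs, and four small holes in the housing rim. I'll fit both poses to these hole pixels from both cameras.

```bash
cat >> h.py <<'E'
from scipy.optimize import least_squares
def fit(obs,z,x0,per=False):
    # obs: list of (cam dict, px, sx, sy)
    def f(p):
        c,s=np.cos(p[2]),np.sin(p[2]); o=[]
        for d,px,sx,sy in obs:
            a,b=.04*sx,.058*sy
            o+=list(proj(d,[p[0]+c*a-s*b,p[1]+s*a+c*b,z])-px)
        return np.array(o)
    r=least_squares(f,x0); return r.x,np.round(r.fun.reshape(-1,2),1)
E
python3 - <<'E'
from h import *
np.set_printoptions(precision=4,suppress=True)
t=imaging.get_image("top"); s=imaging.get_image("scene")
T=lambda x,y,u,v:np.array([u+x/4-.375,v+y/4-.375])
H=[(t,T(137,68,400,170),1,1),(t,T(299,132,400,170),1,-1),(t,T(93,177,400,170),-1,1),(t,T(258,243,400,170),-1,-1)]
HS=[(s,T(162,63,110,240),-1,-1),(s,T(322,136,110,240),-1,1),(s,T(77,161,110,240),1,-1),(s,T(240,239,110,240),1,1)]
C=[(t,T(105,132,190,180),1,1),(t,T(281,124,190,180),1,-1),(t,T(108,252,190,180),-1,1),(t,T(286,243,190,180),-1,-1)]
CS=[(s,T(92,255,350,230),1,-1),(s,T(295,261,350,230),1,1)]
for o in (H,HS,H+HS): x,e=fit(o,.08,[.59,-.28,-.35]); print("H",x,e.tolist())
for o in (C,CS,C+CS): x,e=fit(o,.067,[.54,.28,.05]); print("C",x,e.tolist())
print(ctrl.state()["joint_pos"])
E
```

```text
H [ 0.5936 -0.279  -0.3724] [[-0.3, -0.1], [0.1, 0.2], [0.1, -0.0], [0.0, -0.0]]
H [ 0.5963 -0.279  -0.3747] [[0.1, -0.1], [-0.2, -0.1], [0.1, 0.1], [-0.0, 0.1]]
H [ 0.5949 -0.2792 -0.3737] [[-0.2, -0.6], [0.2, -0.3], [0.2, -0.5], [0.0, -0.5], [0.1, -0.5], [-0.1, -0.6], [0.2, -0.4], [0.1, -0.4]]
C [0.5375 0.2753 0.0668] [[0.0, 0.0], [0.0, -0.1], [0.1, -0.0], [-0.1, 0.0]]
C [0.5403 0.2757 0.0641] [[0.3, -0.0], [-0.3, 0.0]]
C [0.5384 0.2755 0.0668] [[-0.0, -0.3], [-0.1, -0.4], [0.0, -0.4], [-0.2, -0.3], [0.2, -0.6], [-0.3, -0.7]]
[-1.2585  0.6149 -0.0126  1.4234  0.0081  1.1034 -0.0404]
```

servo_tool:
  rows:
    - [[0,0,0,0,0,3],[0,0,0,0,0,6],[0,0,0,0,0,6.4],[0,0,0,0,0,6.4],[0,0,0,0,0,6.4],[0,0,0,0,0,6.4],[0,0,0,0,0,6.4],[0,0,0,0,0,6.4],[0,0,0,0,0,6.4],[0,0,0,0,0,6],[0,0,0,0,0,4],[0,0,0,0,0,3]]
  fingers: 1

```text
t: 2.4
tcp_pos: [0.2157, 0.6131, 0.2313]
tcp_rot: [[-0.063, 0.998, -0.0], [0.998, 0.063, -0.0], [-0.0, -0.0, -1.0]]
wrist_force: [-0.6, -0.9, 1.3]
gripper_width: 1.002
grip_force: 0.0
```

servo_tool:
  rows:
    - [[-0.9,0.75,0,0,0,0],[-1.5,1.25,0,0,0,0],[-2,1.67,0,0,0,0],[-2,1.67,0,0,0,0],[-2,1.67,0,0,0,0],[-2,1.67,0,0,0,0],[-2,1.67,0,0,0,0],[-2,1.67,0,0,0,0],[-2,1.67,0,0,0,0],[-2,1.67,0,0,0,0],[-2,1.67,0,0,0,0],[-2,1.67,0,0,0,0],[-2,1.67,0,0,0,0],[-2,1.67,0,0,0,0],[-2,1.67,0,0,0,0],[-2,1.67,0,0,0,0],[-2,1.67,0,0,0,0],[-1.5,1.25,0,0,0,0],[-0.9,0.75,0,0,0,0],[-0.6,0.5,0,0,0,0]]

```text
t: 4.07
tcp_pos: [0.5354, 0.2768, 0.2314]
tcp_rot: [[-0.064, 0.998, 0.0], [0.998, 0.064, -0.001], [-0.001, 0.0, -1.0]]
wrist_force: [0.5, -0.3, 0.1]
gripper_width: 1.001
grip_force: 0.0
```

```bash
cat >> h.py <<'E'
def delta(xy,z,yaw_y):
    """shift in tool axes (cm) to world target, turn (deg) about tool z to bring tool y to angle yaw_y"""
    s=ctrl.state(); R=np.array(s["tcp_rot"]); p=np.array(s["tcp_pos"])
    d=R.T@(np.array([*xy,z])-p)*100
    print("t",s["t"],"p",p.round(4),"d cm",d.round(2),"turn",round(np.degrees(np.arctan2(R[1,1],R[0,1])-yaw_y),2),"tilt deg",np.degrees(R[:2,2]).round(2),"w",round(s["gripper_width"],3),"grip",s["grip_force"],"F",np.round(s["wrist_force"],1),"M",np.round(s["torque"],2))
E
python3 - <<'E'
from h import *
delta([.5385,.2755],.111,.0668)
E
```

```text
t 4.0667 p [0.5354 0.2768 0.2314] d cm [-0.14  0.29 12.04] turn -0.17 tilt deg [ 0.02 -0.05] w 1.001 grip 0.0 F [ 0.5 -0.3  0.1] M [ 0.05 -0.03 -0.04]
```

servo_tool:
  rows:
    - [[-0.14,0.29,0.6,0,0,-0.17],[0,0,1.2,0,0,0],[0,0,1.4,0,0,0],[0,0,1.4,0,0,0],[0,0,1.4,0,0,0],[0,0,1.4,0,0,0],[0,0,1.2,0,0,0],[0,0,1.2,0,0,0],[0,0,1,0,0,0],[0,0,0.8,0,0,0],[0,0,0.4,0,0,0],[0,0,0,0,0,0],[0,0,0,0,0,0]]

```text
t: 5.15
tcp_pos: [0.5373, 0.2784, 0.1114]
tcp_rot: [[-0.07, 0.998, 0.0], [0.998, 0.07, 0.0], [0.0, 0.0, -1.0]]
wrist_force: [0.1, 0.4, -0.3]
gripper_width: 1.001
grip_force: 0.0
```

Run:
```python
from h import *
delta([.5385,.2755],.111,.0668)
t=imaging.get_image("top")["frame"][:,:,::-1]; s=imaging.get_image("scene")["frame"][:,:,::-1]
r=lambda f,x,y:cv2.resize(f[y:y+100,x:x+100],(400,400),interpolation=cv2.INTER_CUBIC)
cv2.imwrite("pics/c2.png",np.hstack([r(t,190,170),r(s,350,210)]))
```

```text
t 5.15 p [0.5373 0.2784 0.1114] d cm [-0.3   0.1   0.04] turn 0.16 tilt deg [0.01 0.01] w 1.001 grip 0.0 F [ 0.1  0.4 -0.3] M [-0.03  0.03  0.03]
```

View pics/c2.png

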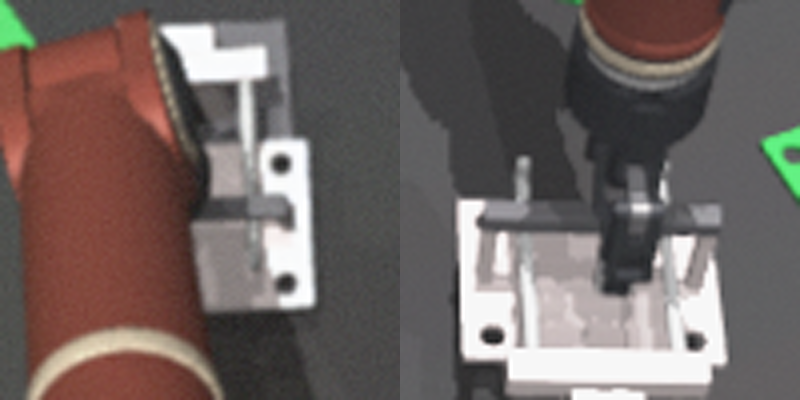

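Run:
```python
from h import *
s=imaging.get_image("scene"); st=ctrl.state(); p=np.array(st["tcp_pos"]);R=np.array(st["tcp_rot"])
q=lambda X:((proj(s,X)-[350,210]+.5)*4+[400,0]).round(0)
for ty in (.043,.057):
  for tz in (-.013,-.04):
    print(ty,tz,[q(p+R@[tx,ty,tz]) for tx in(-.011,0,.011)])
c,k=np.cos(.067),np.sin(.067)
for y in(-.067,-.04,0,.04,.067): print(y,q([.5385-k*y,.2755+c*y,.137]))
```

```text
0.043 -0.013 [array([592., 284.]), array([612., 284.]), array([632., 285.])]
0.043 -0.04 [array([598., 256.]), array([618., 257.]), array([638., 257.])]
0.057 -0.013 [array([594., 305.]), array([614., 305.]), array([634., 306.])]
0.057 -0.04 [array([600., 278.]), array([620., 278.]), array([640., 279.])]
-0.067 [486. 206.]
-0.04 [534. 208.]
0 [604. 210.]
0.04 [675. 212.]
0.067 [723. 213.]
```

The finger sits at about (617,285) in the crop, where the measured pose predicts it, and the bar lies between the fingers and clear of both prongs. I'll shift 2.5 mm to the bar's centre and close.

servo_tool:
  rows:
    - [[-0.12,0.1,0,0,0,0.1],[-0.13,0,0,0,0,0],[0,0,0,0,0,0],[0,0,0,0,0,0]]

```text
t: 5.63
tcp_pos: [0.5386, 0.2755, 0.1115]
tcp_rot: [[-0.067, 0.998, 0.0], [0.998, 0.067, 0.0], [0.0, 0.0, -1.0]]
wrist_force: [1.1, 0.6, -0.8]
gripper_width: 0.996
grip_force: 0.0
```

servo_tool:
  rows:
    - [[0,0,0,0,0,0],[0,0,0,0,0,0],[0,0,0,0,0,0],[0,0,0,0,0,0],[0,0,0,0,0,0],[0,0,0,0,0,0],[0,0,0,0,0,0],[0,0,0,0,0,0],[0,0,0,0,0,0],[0,0,0,0,0,0],[0,0,0,0,0,0],[0,0,0,0,0,0],[0,0,0,0,0,0],[0,0,0,0,0,0],[0,0,0,0,0,0],[0,0,0,0,0,0],[0,0,0,0,0,0],[0,0,0,0,0,0]]
  fingers: -1

```text
t: 7.13
tcp_pos: [0.5385, 0.2757, 0.1114]
tcp_rot: [[-0.067, 0.998, 0.0], [0.998, 0.067, 0.0], [0.0, 0.0, -1.0]]
wrist_force: [-1.1, -0.5, 2.4]
gripper_width: 0.149
grip_force: 59.4
```

Run:
```python
from h import *
delta([.5385,.2755],.111,.0668)
```

```text
t 7.1333 p [0.5385 0.2757 0.1114] d cm [-0.02  0.    0.04] turn 0.03 tilt deg [0. 0.] w 0.149 grip 59.41889941692352 F [-1.1 -0.5  2.4] M [-0.05  0.15 -0.05]
```

servo_tool:
  rows:
    - [[0,0,-0.2,0,0,0],[0,0,-0.3,0,0,0],[0,0,-0.4,0,0,0],[0,0,-0.5,0,0,0],[0,0,-0.5,0,0,0],[0,0,-0.5,0,0,0],[0,0,-0.4,0,0,0],[0,0,-0.2,0,0,0],[0,0,0,0,0,0],[0,0,0,0,0,0],[0,0,0,0,0,0]]

```text
t: 8.05
tcp_pos: [0.5382, 0.2756, 0.1411]
tcp_rot: [[-0.067, 0.998, -0.001], [0.998, 0.067, -0.0], [-0.0, -0.001, -1.0]]
wrist_force: [0.4, -0.1, -2.5]
gripper_width: 0.155
grip_force: 58.7
```

Run:
```python
from h import *
delta([.5385,.2755],.141,.0668)
s=imaging.get_image("scene")["frame"][:,:,::-1]
cv2.imwrite("pics/c3.png",cv2.resize(s[190:310,340:460],(480,480),interpolation=cv2.INTER_CUBIC))
```

```text
t 8.05 p [0.5382 0.2756 0.1411] d cm [-0.02  0.03  0.01] turn 0.03 tilt deg [-0.03 -0.01] w 0.155 grip 58.739994764328 F [ 0.4 -0.1 -2.5] M [0.06 0.02 0.  ]
```

View pics/c3.png

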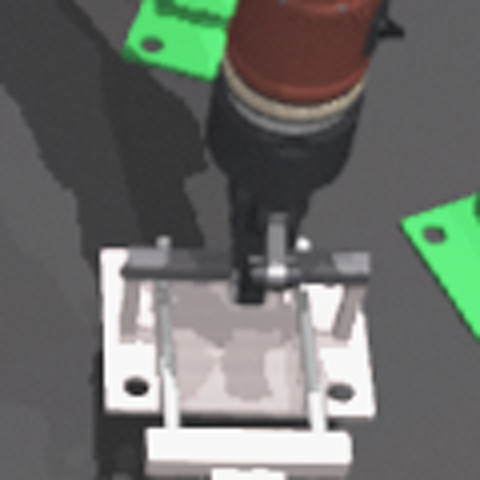

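The cover is lifted and level: its bar is above the prong tips and its plate still below the prongs. Now I back off along the hanger's -x.

servo_tool:
  rows:
    - [[0,-0.3,0,0,0,0],[0,-0.6,0,0,0,0],[0,-0.8,0,0,0,0],[0,-0.9,0,0,0,0],[0,-0.9,0,0,0,0],[0,-0.9,0,0,0,0],[0,-0.9,0,0,0,0],[0,-0.9,0,0,0,0],[0,-0.9,0,0,0,0],[0,-0.9,0,0,0,0],[0,-0.9,0,0,0,0],[0,-0.9,0,0,0,0],[0,-0.9,0,0,0,0],[0,-0.8,0,0,0,0],[0,-0.6,0,0,0,0],[0,-0.4,0,0,0,0],[0,-0.2,0,0,0,0],[0,0,0,0,0,0],[0,0,0,0,0,0]]

```text
t: 9.68
tcp_pos: [0.4122, 0.2672, 0.1414]
tcp_rot: [[-0.067, 0.998, 0.001], [0.998, 0.067, 0.0], [0.0, 0.001, -1.0]]
wrist_force: [-0.1, -1.1, -3.6]
gripper_width: 0.149
grip_force: 58.8
```

Run:
```python
from h import *
delta([.41,.268],.24,.0668)
d=save("scene","pics/s4.png")
```

```text
t 9.6833 p [0.4122 0.2672 0.1414] d cm [ 0.09 -0.2  -9.86] turn 0.02 tilt deg [0.05 0.01] w 0.149 grip 58.76220345497131 F [-0.1 -1.1 -3.6] M [-0.02 -0.07  0.  ]
```

View pics/s4.png

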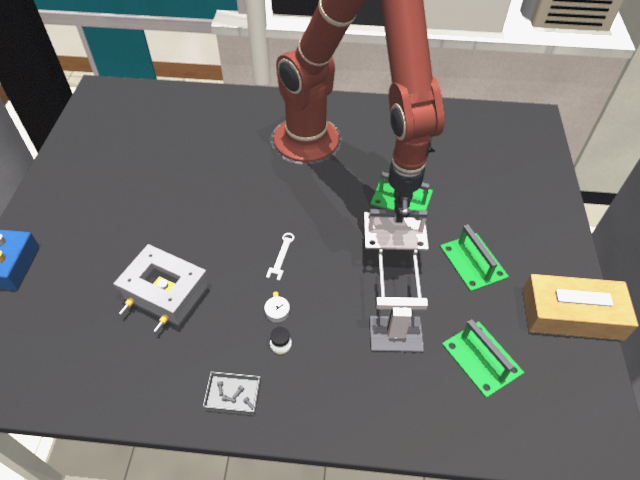

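The cover is clear of the hanger, at scene (396,230), and nothing else has moved. I'll raise it, turn it and carry it over the housing.

servo_tool:
  rows:
    - [[0,0,-0.4,0,0,0],[0,0,-0.8,0,0,0],[0,0,-1.2,0,0,0],[0,0,-1.2,0,0,0],[0,0,-1.2,0,0,0],[0,0,-1.2,0,0,0.8],[0,0,-1.2,0,0,1.7],[0,0,-0.8,0,0,2.5],[0,0,-0.6,0,0,2.8],[0,0,-0.3,0,0,2.8],[0,0,0,0,0,2.8],[0,0,0,0,0,2.8],[0,0,0,0,0,2.8],[0,0,0,0,0,2.8],[0,0,0,0,0,2],[0,0,0,0,0,1],[0,0,0,0,0,0.5],[0,0,0,0,0,0]]

```text
t: 11.23
tcp_pos: [0.4118, 0.2672, 0.2306]
tcp_rot: [[0.365, 0.931, 0.0], [0.931, -0.365, 0.0], [0.0, 0.0, -1.0]]
wrist_force: [0.7, 0.3, -1.6]
gripper_width: 0.152
grip_force: 58.8
```

servo_tool:
  rows:
    - [[-0.45,0.377,0,0,0,0],[-0.9,0.754,0,0,0,0],[-1.2,1.006,0,0,0,0],[-1.5,1.257,0,0,0,0],[-1.5,1.257,0,0,0,0],[-1.5,1.257,0,0,0,0],[-1.5,1.257,0,0,0,0],[-1.5,1.257,0,0,0,0],[-1.5,1.257,0,0,0,0],[-1.5,1.257,0,0,0,0],[-1.5,1.257,0,0,0,0],[-1.5,1.257,0,0,0,0],[-1.5,1.257,0,0,0,0],[-1.5,1.257,0,0,0,0],[-1.5,1.257,0,0,0,0],[-1.5,1.257,0,0,0,0],[-1.5,1.257,0,0,0,0],[-1.5,1.257,0,0,0,0],[-1.5,1.257,0,0,0,0],[-1.5,1.257,0,0,0,0]]

```text
t: 12.9
tcp_pos: [0.5276, -0.0824, 0.2304]
tcp_rot: [[0.367, 0.93, -0.0], [0.93, -0.367, -0.001], [-0.001, -0.0, -1.0]]
wrist_force: [-0.1, 0.1, -3.4]
gripper_width: 0.156
grip_force: 58.8
```

servo_tool:
  rows:
    - [[-1.5,1.257,0,0,0,0],[-1.5,1.257,0,0,0,0],[-1.5,1.257,0,0,0,0],[-1.5,1.257,0,0,0,0],[-1.5,1.257,0,0,0,0],[-1.5,1.257,0,0,0,0],[-1.5,1.257,0,0,0,0],[-1.5,1.257,0,0,0,0],[-1.5,1.257,0,0,0,0],[-1.2,1.006,0,0,0,0],[-0.75,0.63,0,0,0,0],[-0.45,0.377,0,0,0,0],[-0.15,0.126,0,0,0,0],[0,0,0,0,0,0],[0,0,0,0,0,0]]

```text
t: 14.15
tcp_pos: [0.5945, -0.2772, 0.2302]
tcp_rot: [[0.364, 0.931, -0.0], [0.931, -0.364, 0.001], [0.001, -0.001, -1.0]]
wrist_force: [-0.3, 0.6, -2.9]
gripper_width: 0.153
grip_force: 58.8
```

Run:
```python
from h import *
delta([.595,-.279],.164,-.374)
```

```text
t 14.15 p [ 0.5945 -0.2772  0.2302] d cm [-0.15  0.12  6.62] turn 0.06 tilt deg [-0.03  0.08] w 0.153 grip 58.7674605846405 F [-0.3  0.6 -2.9] M [ 0.03  0.01 -0.02]
```

servo_tool:
  rows:
    - [[-0.08,0.06,0.3,0,0,0],[-0.08,0.06,0.6,0,0,0],[0,0,0.9,0,0,0],[0,0,0.9,0,0,0],[0,0,0.9,0,0,0],[0,0,0.9,0,0,0],[0,0,0.9,0,0,0],[0,0,0.6,0,0,0],[0,0,0.4,0,0,0],[0,0,0.2,0,0,0],[0,0,0,0,0,0],[0,0,0,0,0,0]]

```text
t: 15.15
tcp_pos: [0.5953, -0.2806, 0.1647]
tcp_rot: [[0.366, 0.931, 0.001], [0.931, -0.366, -0.001], [-0.0, 0.001, -1.0]]
wrist_force: [-0.3, 0.3, -2.3]
gripper_width: 0.155
grip_force: 58.7
```

Run:
```python
from h import *
delta([.595,-.279],.144,-.374)
t=imaging.get_image("top")["frame"][:,:,::-1]; s=imaging.get_image("scene")["frame"][:,:,::-1]
r=lambda f,x,y:cv2.resize(f[y:y+100,x:x+100],(400,400),interpolation=cv2.INTER_CUBIC)
cv2.imwrite("pics/c5.png",np.hstack([r(t,400,160),r(s,110,220)]))
```

```text
t 15.15 p [ 0.5953 -0.2806  0.1647] d cm [ 0.14 -0.08  2.07] turn -0.01 tilt deg [ 0.04 -0.03] w 0.155 grip 58.72583627700806 F [-0.3  0.3 -2.3] M [ 0.05 -0.   -0.  ]
```

View pics/c5.png

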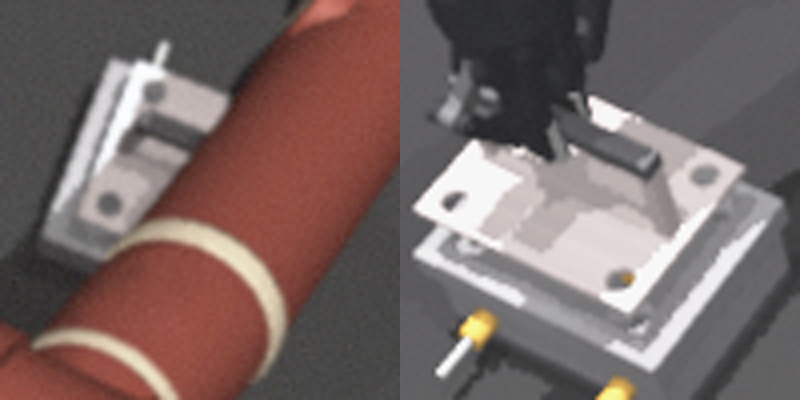

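Run:
```python
from h import *
np.set_printoptions(precision=4,suppress=True)
t=imaging.get_image("top"); s=imaging.get_image("scene")
T=lambda x,y,u,v:np.array([u+x/4-.375,v+y/4-.375])
C=[(t,T(155,91,400,160),1,1),(t,T(109,204,400,160),-1,1)]
S=[(s,T(54,200,110,220),1,-1),(s,T(305,175,110,220),-1,1),(s,T(221,279,110,220),1,1)]
for z in (.117,.121):
  for o in (C,S,C+S): x,e=fit(o,z,[.595,-.28,-.374]); print(z,x,e.tolist())
# joint fit incl. z from both cameras
def f(p):
    c,k=np.cos(p[2]),np.sin(p[2]); return np.concatenate([proj(d,[p[0]+c*.04*a-k*.058*b,p[1]+k*.04*a+c*.058*b,p[3]])-px for d,px,a,b in C+S])
print(least_squares(f,[.595,-.28,-.374,.12]).x)
delta([.595,-.279],.144,-.374)
```

```text
0.117 [ 0.5941 -0.2822 -0.3886] [[-0.1, 0.2], [0.1, -0.2]]
0.117 [ 0.5932 -0.2831 -0.3754] [[0.3, 0.1], [-0.2, -0.1], [-0.1, 0.0]]
0.117 [ 0.5937 -0.2827 -0.3814] [[-0.1, 0.4], [0.3, 0.1], [0.4, 0.1], [-0.0, 0.2], [-0.2, 0.3]]
0.121 [ 0.5932 -0.2813 -0.3886] [[-0.1, 0.2], [0.1, -0.2]]
0.121 [ 0.5958 -0.2815 -0.3759] [[0.2, 0.1], [-0.0, -0.1], [-0.1, 0.1]]
0.121 [ 0.5951 -0.2817 -0.3732] [[-0.3, -0.3], [0.3, -0.5], [0.2, -0.1], [-0.1, -0.5], [-0.0, -0.2]]
[ 0.5944 -0.2822 -0.3777  0.1188]
t 15.35 p [ 0.5953 -0.2805  0.1649] d cm [ 0.13 -0.09  2.09] turn -0.01 tilt deg [ 0.06 -0.03] w 0.153 grip 58.72560739517212 F [-0.1  0.  -3.1] M [-0.    0.04 -0.06]
```

The cover is held level over the housing, with its visible holes in the scene crop at (454,200), (705,175) and (621,279). The fit says it needs about 2 mm along +y. I'll shift it and descend 20 mm.

servo_tool:
  rows:
    - [[0.1,-0.02,0,0,0,0],[0.1,0,0,0,0,0],[0,0,0.15,0,0,0],[0,0,0.2,0,0,0],[0,0,0.3,0,0,0],[0,0,0.3,0,0,0],[0,0,0.3,0,0,0],[0,0,0.3,0,0,0],[0,0,0.2,0,0,0],[0,0,0.15,0,0,0],[0,0,0.1,0,0,0],[0,0,0.05,0,0,0],[0,0,0,0,0,0],[0,0,0,0,0,0]]

```text
t: 16.52
tcp_pos: [0.5957, -0.2785, 0.144]
tcp_rot: [[0.365, 0.931, 0.0], [0.931, -0.365, -0.0], [-0.0, 0.0, -1.0]]
wrist_force: [0.3, -0.6, -2.8]
gripper_width: 0.15
grip_force: 58.8
```

Run:
```python
from h import *
delta([.595,-.279],.144,-.374)
t=imaging.get_image("top")["frame"][:,:,::-1]; s=imaging.get_image("scene")["frame"][:,:,::-1]
r=lambda f,x,y:cv2.resize(f[y:y+100,x:x+100],(400,400),interpolation=cv2.INTER_CUBIC)
cv2.imwrite("pics/c6.png",np.hstack([r(t,400,160),r(s,110,220)]))
```

```text
t 16.5167 p [ 0.5957 -0.2785  0.144 ] d cm [-0.07 -0.04 -0.  ] turn -0.01 tilt deg [ 0.01 -0.01] w 0.15 grip 58.75890612602234 F [ 0.3 -0.6 -2.8] M [-0.05  0.02 -0.03]
```

View pics/c6.png

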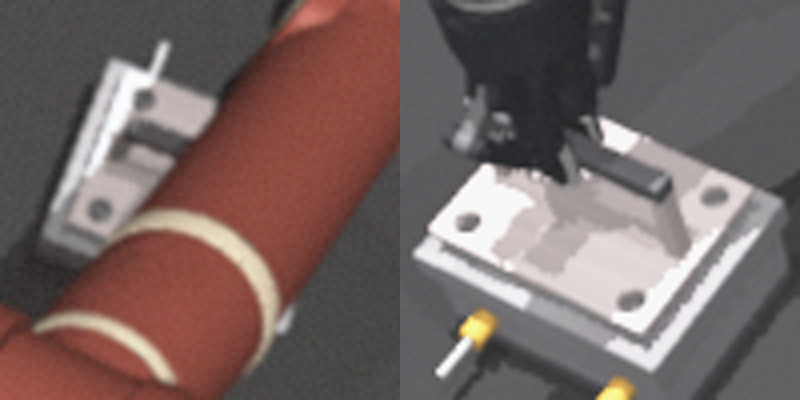

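Run:
```python
from h import *
np.set_printoptions(precision=4,suppress=True)
t=imaging.get_image("top"); s=imaging.get_image("scene")
T=lambda x,y,u,v:np.array([u+x/4-.375,v+y/4-.375])
C=[(t,T(145,99,400,160),1,1),(t,T(99,210,400,160),-1,1)]
S=[(s,T(68,222,110,220),1,-1),(s,T(314,196,110,220),-1,1),(s,T(231,301,110,220),1,1)]
for o in (C,S,C+S): x,e=fit(o,.1005,[.595,-.28,-.374]); print(x,e.tolist())
delta([.595,-.279],.144,-.374)
```

```text
[ 0.5929 -0.2791 -0.3943] [[-0.1, 0.1], [0.1, -0.1]]
[ 0.5966 -0.2794 -0.3772] [[-0.2, -0.0], [0.1, 0.1], [0.1, -0.1]]
[ 0.5956 -0.2796 -0.3731] [[-0.3, -0.6], [0.4, -0.6], [-0.2, -0.3], [0.1, -0.4], [0.2, -0.5]]
t 16.7167 p [ 0.5956 -0.2784  0.144 ] d cm [-0.08 -0.04 -0.  ] turn -0.01 tilt deg [ 0.01 -0.01] w 0.152 grip 58.75921368598938 F [-0.4  0.7 -2.3] M [-0.02  0.03 -0.03]
```

In both cameras the cover's holes match the housing's holes to within about 1 mm. It is level and still, with a gap of about 15 mm, so I'll hand in.

```bash
python3 -c "
from h import *
print(np.abs(ctrl.state()['qvel']).max()); print(workorder.close_job())"
```

```text
0.0021938722218602276
the job is handed in; nothing more can be done
None
```

The cover is off the hanger and held still and level about 15 mm above the housing rim, its four holes within about 1 mm of the threaded holes by camera fit; nothing else was seen to move, and the job was handed in at about 17 s.

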